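# Clamp the panel and hover the inked block over its print area

### The job

First swing the red clamp bar of the printing jig down over the panel until it rests in its catch. Then take the printing block off the ink slab by its handle and carry it high over the drying rack, without anything touching the rack or its wet paintings, to the panel in the jig. Finish holding it there, still in the gripper and not let go: level and motionless about 1 cm above the panel without ever touching it, centred over the white rectangle with its long side along the rectangle's long side (either way round), the clamp bar still closed and all the other things left where they were.

Things in the scene. Friction and masses are not known exactly. Their poses are not given: they have to be found in the camera images.
- latch (a joint): red clamp bar of the printing jig, hinged at one end: 0 = closed, lying level in its catch; grows as it is swung up (rad, up to 1.8; about 1.57 is upright). It starts open and stays where it is left: a stiff hinge that needs only 1 to 3 N at latch_push. Bar 14 mm wide, 6 mm thick, reaching 199 mm from the hinge.
- latch_hinge (a point): point on the hinge axis of the clamp bar, 28 mm above the table, fixed to the jig and sharing its axes. The closed bar runs from here along this frame's -y; when open by angle q the bar points along (0, -cos q, sin q) of this frame, so it swings up and towards +y. The hinge axis is the frame's x.
- latch_push (a point): point on the upper (outer) face of the clamp bar, 130 mm from the hinge, 3 mm off the bar's centre line; a good place to push. Its z axis is the outward normal of that face.
- catch (a point): brass fork in which the closed bar lies, on the jig 180 mm from the hinge; the point is at the bar's underside when closed, 25 mm above the table. Cheeks stand up to 38 mm above the table on both sides of the bar. The jig is a plywood board 170 x 210 x 12 mm fixed to the table; all its parts are lower than 40 mm except the open bar.
- print_mark (a point): centre of the white rectangle (80 mm along x, 110 mm along y) on the brown panel in the jig, on the panel's upper face, 20 mm above the table; z up. Panel 130 x 130 x 8 mm, lying loose in a nest with rails 17 mm above the table. The closed clamp bar crosses the panel 68 mm to the +x side of this point (its top 31 mm above the table).
- block_grip (a point): middle of the handle of the printing block, 45 mm above the block's dark underside. Handle: wooden bar 24 mm thick (x), 70 mm long (y), 44 mm tall, from 21 to 65 mm above the underside. Block below it: 64 mm (x) x 90 mm (y) x 21 mm. About 0.15 to 0.31 kg. z up.
- block_face (a point): centre of the dark underside (printing face) of the block, 64 mm (x) x 90 mm (y). At the start it stands on the 8 mm thick stone ink slab, 150 x 170 mm.
- rack: wooden drying rack with three upright wet paintings, 230 mm along x, 70 mm along y, 99 mm tall, fixed to the table between the jig and the ink slab; origin at the centre of its underside.
- panel: the brown panel; origin at the centre of its underside.
- jig: the printing jig board, fixed; origin at the centre of its underside, same axes as latch_hinge.
- block: the printing block as a whole (same place and axes as block_face).
- jar_a: amber glass jar with brass lid, 54 mm across, 75 mm tall, at the rack's end farther from the robot; a bystander; origin on its underside.
- jar_b: yellow jar with black lid, 50 mm across, 70 mm tall, at the rack's end nearer the robot; a bystander; origin on its underside.
- brush_jar: green glass jar of brushes, 80 mm across, 260 mm tall, at the left side; a bystander; origin on its underside.
- tin: aluminium tin, 72 mm across, 85 mm tall, back of the table; a bystander; origin on its underside.
- brayer: hand roller lying flat, 160 mm long, 90 mm wide, 36 mm tall; a bystander; origin on its underside.
- palette_knife: palette knife lying flat, 200 mm long; a bystander; origin on its underside.
- canvas: small painted canvas lying flat, 110 x 140 x 16 mm, back of the table; a bystander; origin on its underside.

How it is judged:
By the outcome, as a careful person would: the job done as asked, in the order asked, and still so for the second after the job is handed in, while the arm keeps its last pose, push and grip.
It also fails if it takes over 69 s, if anything falls off the work surface, if the arm or the gripper's body presses on something with over 40 N, if the wrist force passes 120 N, or if a joint passes its speed limit or range.

### The arm

A 7-joint arm with a two-finger parallel gripper is mounted at the origin on the work surface. World frame = base frame: x ahead of the robot, y to its left, z up, the work surface at z = 0. Lengths are in m, angles in rad, forces in N, time in s.
With the tool pointing down it reaches from about 0.425 to 0.925 m from the base axis. Payload 6.8 kg.
Tool frame: the origin (TCP) lies on the mounting face of the last link; the fingertips stand 173 mm ahead of it and the grasp point (between the pads) lies 155 mm ahead of it; y points along the fingers, x is the direction in which the jaws open and shut, and the axes are right-handed (so a half turn about y gives the same grasp; the last joint's range is limited). The gripper opens to 85 mm and grips with 20 to 120 N. Pads are 22 mm wide; open, the fingers measure 114 mm over their backs; the gripper's body (76 mm by 85 mm) begins 54 mm behind the grasp point. The pads swing forward as they close: fully open they stand 13 mm farther back than shut.
Start: joints at [1.132, 0.477, 0.022, 1.555, -0.011, 1.109, -0.083], TCP at [0.219, -0.638, 0.405] pointing down, gripper open.
Joint ranges: [-2.96, 2.96], [-0.34, 2.1], [-1.41, 1.46], [0.24, 2.44], [-1.37, 4.51], [0.17, 1.92], [-2.96, 2.96]. Speed limits (rad/s): [2.39, 2.39, 3.14, 3.14, 3.14, 3.14, 3.14].

### API

Orientations are given as a rotation vector (axis times angle).
In Python, from bench import r gives the robot as it stands.
- The arm moves only by the tool step_arm, never from a script. Its arguments are lists of equal length, an entry for each row: "xyz": the shift along the tool's x, y, z scaled (see below), a list of three; "rotation": the turn, a rotation vector about the tool's x, y, z scaled (see below), a list of three. A call has 1 to 20 rows; each row is the pose to reach, as a shift and turn from the pose measured when the call began, along the tool's axes at that moment; what a row does not reach only later rows make up. The controller multiplies each number of a shift by 30 cm and each number of a turn by 90 degrees. A row lasts 1/8 s, in which the tool goes at most 62.5 mm and 10.7 degrees, less where a joint would pass 70% of its speed; a pose out of reach is approached as far as the arm can. A call with a number of a shift or a turn outside -1 to 1 is refused whole. A call with a gripper value outside its range is refused whole. "grip" is the closure, from 0 (fully open) to 1 (shut), set as the call begins (left out, the last holds). The fingers move at their own pace and stop on an object; "force" is the grip in N (left out, the last holds). Time passes only in rows, so rows that repeat a pose let the fingers close. It gives the time, the measured TCP pose, the force and the opening at its end, in the units of the state.
- r.get_obs(): the state, without advancing time (a new reading comes with each control period).
- r.grab_frame(name): name is "scene" or "top" or "wrist"; returns a dict with "pixels" (400x640x3 uint8, red, green, blue), "fx", "fy", "cx", "cy" (pixels), "dist_coeffs" ([k1, k2, p1, p2, k3] as OpenCV has them; the pictures are not rectified), "position" and "attitude" of the camera in the world; the wrist camera has in their place "mount" (4x4, takes a point from camera to tool coordinates, whose origin is the TCP and whose axes are the tool frame's). Camera axes: x right, y down, z forward; pixel columns grow to the right and rows downward; lengths in m; the calibration is good to about 2 mm. A picture is of the moment at which its call begins: read the wrist's pose just before it. There is no depth.
- r.hand_in(): hands the job in, once; it reports no verdict.
The state is a dict: "clock": time; "joints": joint angles; "qvel": joint speeds; "tau": joint torques, N m; "tcp_pos": TCP position; "orientation": TCP orientation; "contact_force": force on the tool from outside, world axes, zero at the start; "moment": the same for the moment, N m; "grip_width": finger opening in m.
Only numpy, scipy, OpenCV 4.12 (cv2) and the standard library are available. Lean on these libraries where they do the work, as an engineer would, in place of code of your own. Each camera call takes 0.05 s, during which the arm holds its last target.

## Working session

There is one attempt and no reset: what is moved stays moved. The work goes in short steps, Python scripts to look and compute and a tool call to move; the robot and the scene stay as the last step left them, time stands still between calls to the robot, and variables do not carry over. Pictures are saved under pics/ and viewed, and the job is handed in when it is done.

Besides the shell and the picture viewer there is one more tool, called after ">>>" as a command line: name --argument value ..., lists and objects as JSON in quotes. step_arm: Moves the arm, as the interface text tells. Its arguments: {"type":"object","properties":{"xyz":{"type":"array"},"rotation":{"type":"array"},"grip":{"type":"number"},"force":{"type":"number"}},"required":["xyz","rotation"]}

```bash
mkdir -p pics; ls; python3 - <<'E'
from bench import r
import cv2,numpy as np
o=r.get_obs()
for k in o: print(k,np.round(o[k],4))
for n in ["scene","top","wrist"]:
    f=r.grab_frame(n)
    cv2.imwrite(f"pics/{n}0.png",f["pixels"][:,:,::-1])
    print(n,{k:np.round(f[k],4).tolist() for k in f if k!="pixels"})
E
```

```text
pics
clock 0.0
joints [ 1.1319  0.4778  0.0223  1.5565 -0.0115  1.1093 -0.0831]
qvel [-0.0006 -0.0001 -0.      0.001   0.0004 -0.0009  0.0012]
tau [ 1.00000e-04 -5.96449e+01  1.60800e+00 -2.81196e+01  1.25000e-02
  9.40000e-03 -1.00000e-04]
tcp_pos [ 0.2192 -0.6381  0.4037]
orientation [-1.3468  0.9633 -0.9606]
contact_force [-0.3095  0.2998  0.2196]
moment [-0.0071  0.0132 -0.0033]
grip_width 0.0854
scene {'fx': 494.5263, 'fy': 494.5263, 'cx': 314.4702, 'cy': 199.3528, 'dist_coeffs': [-0.1133, 0.0, 0.0, 0.0, 0.0], 'position': [1.1576, 0.4873, 1.237], 'attitude': [-1.1864, -2.5481, 0.7417]}
top {'fx': 399.7219, 'fy': 399.7219, 'cx': 320.1097, 'cy': 194.304, 'dist_coeffs': [-0.0779, 0.0, 0.0, 0.0, 0.0], 'position': [0.4365, -0.0278, 1.3052], 'attitude': [-2.1511, 2.1732, -0.113]}
wrist {'fx': 342.3114, 'fy': 342.3114, 'cx': 325.8432, 'cy': 198.7784, 'dist_coeffs': [-0.075, 0.0, 0.0, 0.0, 0.0], 'mount': [[1.0, 0.0005, 0.0001, -0.0], [0.0001, -0.3167, 0.9485, 0.0307], [0.0005, -0.9485, -0.3167, 0.082], [0.0, 0.0, 0.0, 1.0]]}
```

View pics/scene0.png

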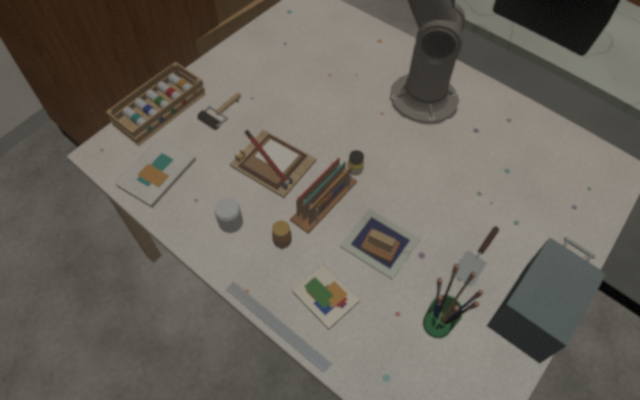

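View pics/top0.png

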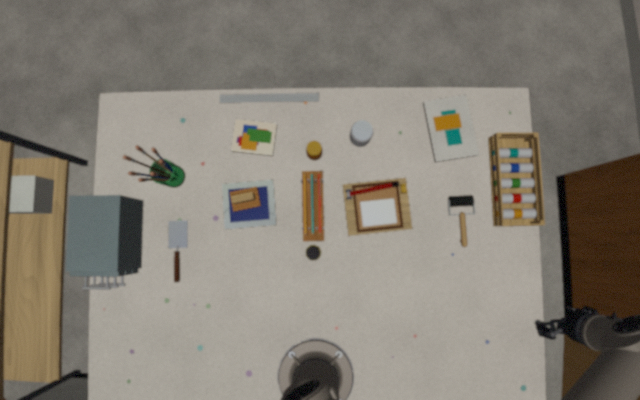

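View pics/wrist0.png

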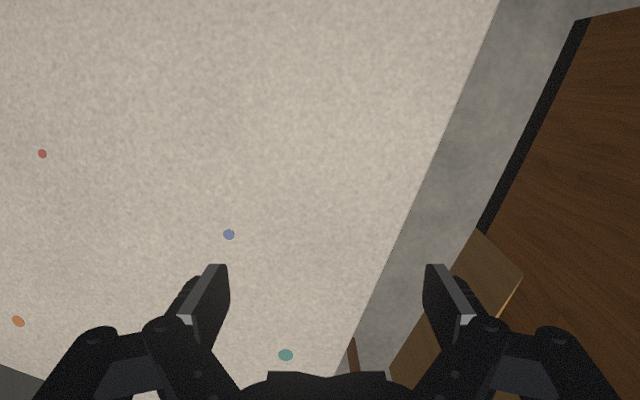

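```bash
cat > h.py <<'E'
import numpy as np,cv2
from scipy.spatial.transform import Rotation as R
def K(f): return np.array([[f["fx"],0,f["cx"]],[0,f["fy"],f["cy"]],[0,0,1]])
def campose(f,o=None):
    if "mount" in f:
        T=np.eye(4);T[:3,:3]=R.from_rotvec(o["orientation"]).as_matrix();T[:3,3]=o["tcp_pos"]
        M=T@np.array(f["mount"]);return M[:3,:3],M[:3,3]
    return R.from_rotvec(f["attitude"]).as_matrix(),np.array(f["position"])
def px2w(f,uv,z,o=None):
    Rm,p=campose(f,o)
    u=cv2.undistortPoints(np.array(uv,float).reshape(-1,1,2),K(f),np.array(f["dist_coeffs"]))[:,0]
    d=np.c_[u,np.ones(len(u))]@Rm.T
    z=np.broadcast_to(z,len(d))
    return p+d*((z-p[2])/d[:,2])[:,None]
def w2px(f,P,o=None):
    Rm,p=campose(f,o)
    return cv2.projectPoints((np.array(P,float).reshape(-1,3)-p)@Rm,np.zeros(3),np.zeros(3),K(f),np.array(f["dist_coeffs"]))[0][:,0]
def crop(f,x0,y0,x1,y1,s,name):
    im=f["pixels"][y0:y1,x0:x1,::-1]
    im=cv2.resize(im,None,fx=s,fy=s,interpolation=cv2.INTER_CUBIC)
    im=np.clip(im.astype(float)*1.5,0,255).astype(np.uint8)
    for i in range((x0+9)//10*10,x1,10):
        cv2.putText(im,str(i),(int((i-x0+.5)*s),10),0,.35,(0,0,255)); cv2.line(im,(int((i-x0+.5)*s),12),(int((i-x0+.5)*s),18),(0,0,255))
    for i in range((y0+9)//10*10,y1,10):
        cv2.putText(im,str(i),(0,int((i-y0+.5)*s)),0,.35,(0,0,255))
        cv2.line(im,(22,int((i-y0+.5)*s)),(28,int((i-y0+.5)*s)),(0,0,255))
    cv2.imwrite("pics/"+name,im)
E
python3 - <<'E'
from bench import r
from h import *
f=r.grab_frame("top"); 
np.savez("top0.npz",**f)
crop(f,335,165,425,245,8,"t_jig.png")
crop(f,215,165,335,245,6,"t_blk.png")
f=r.grab_frame("scene");np.savez("scene0.npz",**f)
crop(f,225,120,325,200,8,"s_jig.png")
E
```

```text
(no output)
```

View pics/t_jig.png

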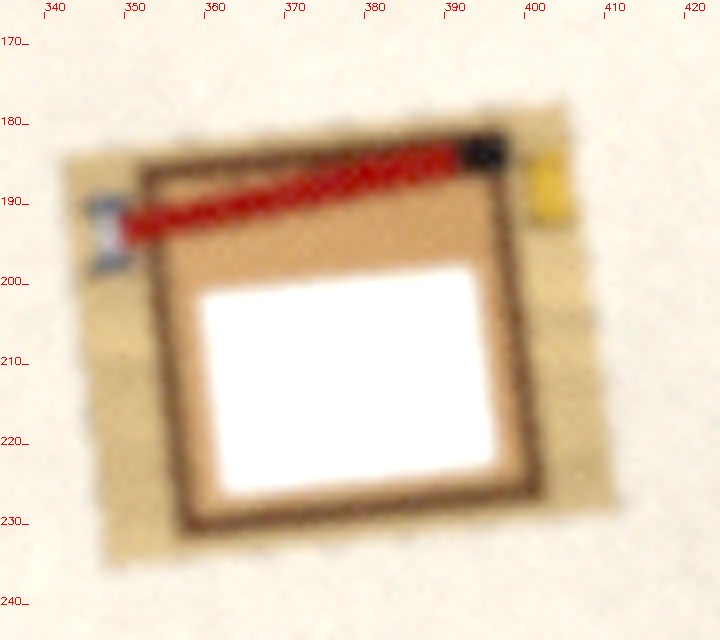

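View pics/t_blk.png

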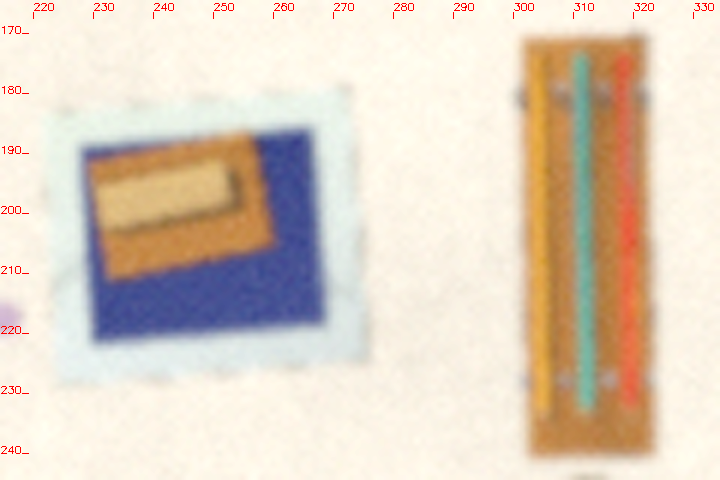

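View pics/s_jig.png

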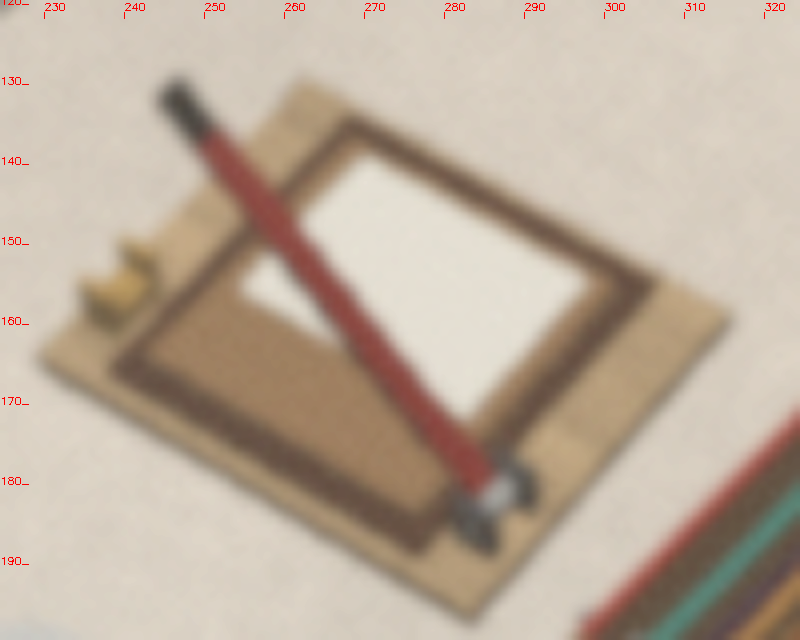

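```bash
python3 - <<'E'
from h import *
f=dict(np.load("top0.npz")); s=dict(np.load("scene0.npz"))
def c(L,x0,y0,sc): return np.array(L,float)/sc+[x0-.5,y0-.5]
def rep(n,P):
    P=P[:,:2]; print(n,P.mean(0).round(4),"sides",[np.linalg.norm(P[(i+1)%4]-P[i]).round(3) for i in range(4)],
     "edge dirs deg",[np.degrees(np.arctan2(*(P[(i+1)%4]-P[i])[::-1])).round(1) for i in range(4)])
rep("rect top",px2w(f,c([(200,295),(470,268),(497,463),(226,493)],335,165,8),.020))
rep("jig top",px2w(f,c([(63,155),(568,103),(617,505),(108,563)],335,165,8),.012))
rep("panel nest",px2w(f,c([(143,170),(497,138),(543,492),(186,530)],335,165,8),.017))
rep("handle",px2w(f,c([(95,187),(228,163),(240,205),(108,232)],215,165,6),.073))
rep("block top",px2w(f,c([(88,160),(250,133),(273,245),(108,280)],215,165,6),.029))
rep("jig scene",px2w(s,c([(310,78),(735,318),(470,622),(38,358)],225,120,8),.012))
rep("rect scene(corner rt,)",px2w(s,c([(367,152),(600,277),(465,425),(245,280)],225,120,8),.020))
print("hinge top",px2w(f,c([(115,232)],335,165,8),.028),"catch top",px2w(f,c([(550,188)],335,165,8),.03))
print("hinge scene",px2w(s,c([(492,495)],225,120,8),.028))
# tip triangulate
pts=[]
for ff,uv in((f,c([(497,152)],335,165,8)),(s,c([(172,92)],225,120,8))):
    a=px2w(ff,uv,0.0)[0];b=px2w(ff,uv,.3)[0];d=(b-a)/np.linalg.norm(b-a);pts.append((a,d))
A=sum(np.eye(3)-np.outer(d,d) for a,d in pts);B=sum((np.eye(3)-np.outer(d,d))@a for a,d in pts)
x=np.linalg.solve(A,B);print("tip",x.round(4),[np.linalg.norm((np.eye(3)-np.outer(d,d))@(x-a)).round(4) for a,d in pts])
for n,uv in(("rack0",(525,37)),("rack1",(645,37)),("rack2",(655,455)),("rack3",(530,455))): print(n,px2w(f,c([uv],215,165,6),.0)[0].round(3),)
E
```

```text
rect top [ 0.5193 -0.2076] sides [np.float64(0.11), np.float64(0.079), np.float64(0.11), np.float64(0.08)] edge dirs deg [np.float64(-84.9), np.float64(-173.8), np.float64(95.6), np.float64(6.3)]
jig top [ 0.5399 -0.2056] sides [np.float64(0.208), np.float64(0.165), np.float64(0.208), np.float64(0.167)] edge dirs deg [np.float64(-84.7), np.float64(-174.9), np.float64(95.8), np.float64(5.3)]
panel nest [ 0.539  -0.2061] sides [np.float64(0.145), np.float64(0.145), np.float64(0.145), np.float64(0.147)] edge dirs deg [np.float64(-85.4), np.float64(-174.3), np.float64(95.3), np.float64(5.7)]
handle [0.5658 0.2201] sides [np.float64(0.07), np.float64(0.023), np.float64(0.07), np.float64(0.025)] edge dirs deg [np.float64(-80.4), np.float64(-163.7), np.float64(101.0), np.float64(16.9)]
block top [0.5663 0.2224] sides [np.float64(0.089), np.float64(0.062), np.float64(0.091), np.float64(0.066)] edge dirs deg [np.float64(-81.1), np.float64(-168.0), np.float64(101.4), np.float64(10.3)]
jig scene [ 0.5411 -0.2026] sides [np.float64(0.211), np.float64(0.17), np.float64(0.21), np.float64(0.171)] edge dirs deg [np.float64(94.7), np.float64(5.1), np.float64(-85.2), np.float64(-174.6)]
rect scene(corner rt,) [ 0.5174 -0.2067] sides [np.float64(0.113), np.float64(0.086), np.float64(0.112), np.float64(0.078)] edge dirs deg [np.float64(96.2), np.float64(4.8), np.float64(-88.1), np.float64(-174.7)]
hinge top [[ 0.57919614 -0.11396019  0.028     ]] catch top [[ 0.59495432 -0.28954254  0.03      ]]
hinge scene [[ 0.57757194 -0.11400549  0.028     ]]
tip [ 0.591  -0.2424  0.1725] [np.float64(0.0009), np.float64(0.0009)]
rack0 [0.66  0.038 0.   ]
rack1 [ 0.659 -0.028  0.   ]
rack2 [ 0.43  -0.031  0.   ]
rack3 [0.431 0.036 0.   ]
```

```bash
cat >> h.py <<'E'
def down(t):
    c,s=np.cos(t),np.sin(t)
    return np.array([[c,0,-s],[s,0,c],[0,-1,0]])
def goal(o,tcp,t=None,n=1):
    Rc=R.from_rotvec(o["orientation"]).as_matrix()
    d=Rc.T@(np.array(tcp)-o["tcp_pos"])/.3
    rv=R.from_matrix(Rc.T@down(np.radians(t))).as_rotvec()/(np.pi/2) if t is not None else np.zeros(3)
    print("shift",d.round(4),"rot",rv.round(4),"| len mm",(np.linalg.norm(d)*300).round(1),"deg",(np.linalg.norm(rv)*90).round(1))
    return d,rv
def stat(o):
    Rc=R.from_rotvec(o["orientation"]).as_matrix()
    print("t",round(o["clock"],2),"tcp",np.round(o["tcp_pos"],4),"jaw deg",np.degrees(np.arctan2(Rc[1,0],Rc[0,0])).round(2),"ydir",Rc[:,1].round(4),"F",np.round(o["contact_force"],2),"w",round(o["grip_width"],4),"q",np.round(o["joints"],2))
E
python3 - <<'E'
from bench import r
from h import *
o=r.get_obs();stat(o)
x=np.array([np.cos(np.radians(5.4)),np.sin(np.radians(5.4)),0]);y=np.array([-x[1],x[0],0])
H=np.array([.5785,-.114,.028])
print("yj",y)
for h,tip in((.095,.21),(.095,.15),(.1,.12),(.11,.08),(.125,.031)):
    p=H-y*h; p[2]=tip+.173; print(h,tip,p.round(4))
p=H-y*.095;p[2]=.21+.173
goal(o,p,5.4);goal(o,p,185.4)
E
```

```text
t 0.25 tcp [ 0.2192 -0.6383  0.4042] jaw deg -71.04 ydir [-3.e-04  8.e-04 -1.e+00] F [ 0.25 -0.04  0.2 ] w 0.0857 q [ 1.13  0.48  0.02  1.56 -0.01  1.11 -0.08]
yj [-0.09410831  0.99556196  0.        ]
0.095 0.21 [ 0.5874 -0.2086  0.383 ]
0.095 0.15 [ 0.5874 -0.2086  0.323 ]
0.1 0.12 [ 0.5879 -0.2136  0.293 ]
0.11 0.08 [ 0.5889 -0.2235  0.253 ]
0.125 0.031 [ 0.5903 -0.2384  0.204 ]
shift [-0.956   0.0715  1.6261] rot [-3.000e-04 -8.494e-01 -5.000e-04] | len mm 566.3 deg 76.4
shift [-0.956   0.0715  1.6261] rot [ 5.0000e-04  1.1506e+00 -4.0000e-04] | len mm 566.3 deg 103.6
```

>>> step_arm --xyz '[[-0.04,0,0.06],[-0.09,0,0.15],[-0.14,0,0.25],[-0.2,0,0.35],[-0.26,0.01,0.45],[-0.32,0.01,0.55],[-0.37,0.02,0.64],[-0.42,0.03,0.72],[-0.46,0.03,0.78],[-0.48,0.03,0.81],[-0.48,0.03,0.81]]' --rotation '[[0,-0.03,0],[0,-0.08,0],[0,-0.13,0],[0,-0.18,0],[0,-0.23,0],[0,-0.28,0],[0,-0.33,0],[0,-0.38,0],[0,-0.41,0],[0,-0.42,0],[0,-0.42,0]]' --grip 1 --force 40

```text
clock: 1.62
tcp_pos: [0.4025, -0.423, 0.3954]
orientation: [-1.522, 0.455, -0.454]
contact_force: [-1.0, 0.1, 0.7]
grip_width: 0.0001
```

```bash
python3 - <<'E'
from bench import r
from h import *
o=r.get_obs();stat(o)
goal(o,[.5874,-.2086,.39],5.4)
f=r.grab_frame("wrist");cv2.imwrite("pics/w1.png",f["pixels"][:,:,::-1])
E
```

```text
t 1.62 tcp [ 0.4025 -0.423   0.3954] jaw deg -33.22 ydir [-3.e-04  6.e-04 -1.e+00] F [-0.95  0.12  0.69] w 0.0001 q [ 0.87  0.35 -0.21  1.78  0.08  1.03  0.05]
shift [0.124  0.0183 0.9355] rot [-3.000e-04 -4.292e-01 -3.000e-04] | len mm 283.2 deg 38.6
```

View pics/w1.png

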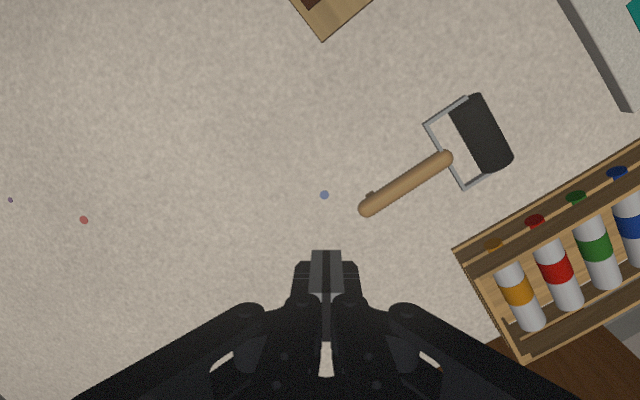

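>>> step_arm --xyz '[[0.01,0,0.06],[0.02,0,0.15],[0.04,0.01,0.26],[0.05,0.01,0.37],[0.06,0.01,0.48],[0.08,0.02,0.59],[0.1,0.02,0.7],[0.11,0.02,0.8],[0.12,0.02,0.88],[0.124,0.02,0.93],[0.124,0.02,0.935],[0.124,0.02,0.935]]' --rotation '[[0,-0.02,0],[0,-0.06,0],[0,-0.11,0],[0,-0.16,0],[0,-0.21,0],[0,-0.26,0],[0,-0.31,0],[0,-0.36,0],[0,-0.4,0],[0,-0.425,0],[0,-0.43,0],[0,-0.43,0]]'

```text
clock: 3.18
tcp_pos: [0.5865, -0.2108, 0.3892]
orientation: [-1.57, -0.072, 0.074]
contact_force: [0.3, -0.1, 0.0]
grip_width: -0.0003
```

```bash
python3 - <<'E'
from bench import r
from h import *
o=r.get_obs();stat(o)
goal(o,[.5874,-.2086,.323],5.4)
goal(o,[.5903,-.2384,.204],5.4)
f=r.grab_frame("wrist");cv2.imwrite("pics/w2.png",f["pixels"][:,:,::-1])
E
```

```text
t 3.17 tcp [ 0.5865 -0.2108  0.3892] jaw deg 5.29 ydir [-1.2e-03 -5.0e-04 -1.0e+00] F [ 0.34 -0.1   0.01] w -0.0003 q [ 0.56  0.44 -0.42  1.68  0.2   1.07  0.17]
shift [0.0039 0.2208 0.0071] rot [ 0.0002 -0.0012 -0.0008] | len mm 66.3 deg 0.1
shift [ 0.0048  0.6175 -0.0926] rot [ 0.0002 -0.0012 -0.0008] | len mm 187.3 deg 0.1
```

View pics/w2.png

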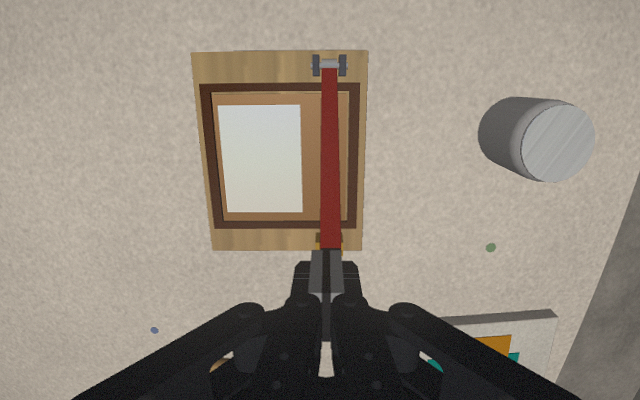

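>>> step_arm --xyz '[[0.005,0.05,0],[0.005,0.12,0],[0.005,0.18,0],[0.005,0.21,0],[0.005,0.24,-0.005],[0.005,0.27,-0.01],[0.005,0.3,-0.015],[0.005,0.33,-0.02],[0.005,0.36,-0.027],[0.005,0.39,-0.035],[0.005,0.42,-0.042],[0.005,0.45,-0.05],[0.005,0.48,-0.058],[0.005,0.51,-0.066],[0.005,0.53,-0.072],[0.005,0.55,-0.078],[0.005,0.57,-0.084],[0.005,0.59,-0.09],[0.005,0.6,-0.093],[0.005,0.6,-0.093]]' --rotation '[[0,0,0],[0,0,0],[0,0,0],[0,0,0],[0,0,0],[0,0,0],[0,0,0],[0,0,0],[0,0,0],[0,0,0],[0,0,0],[0,0,0],[0,0,0],[0,0,0],[0,0,0],[0,0,0],[0,0,0],[0,0,0],[0,0,0],[0,0,0]]'

```text
clock: 5.72
tcp_pos: [0.5901, -0.2389, 0.209]
orientation: [-1.57, -0.071, 0.073]
contact_force: [-0.6, 0.5, 0.8]
grip_width: -0.0003
```

```bash
python3 - <<'E'
from bench import r
from h import *
o=r.get_obs();stat(o)
goal(o,[.5903,-.2384,.204],5.4)
f=r.grab_frame("wrist");cv2.imwrite("pics/w3.png",f["pixels"][:,:,::-1])
f=r.grab_frame("scene");crop(f,225,100,325,180,8,"s3.png")
E
```

```text
t 5.72 tcp [ 0.5901 -0.2389  0.209 ] jaw deg 5.26 ydir [-1.6e-03 -5.0e-04 -1.0e+00] F [-0.63  0.55  0.8 ] w -0.0003 q [ 0.54  0.67 -0.35  1.77  0.32  0.76  0.12]
shift [0.0008 0.0167 0.0016] rot [ 0.0002 -0.0016 -0.0011] | len mm 5.0 deg 0.2
```

View pics/w3.png

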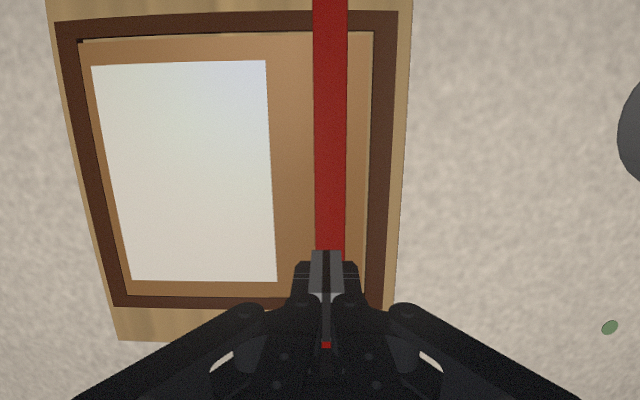

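View pics/s3.png

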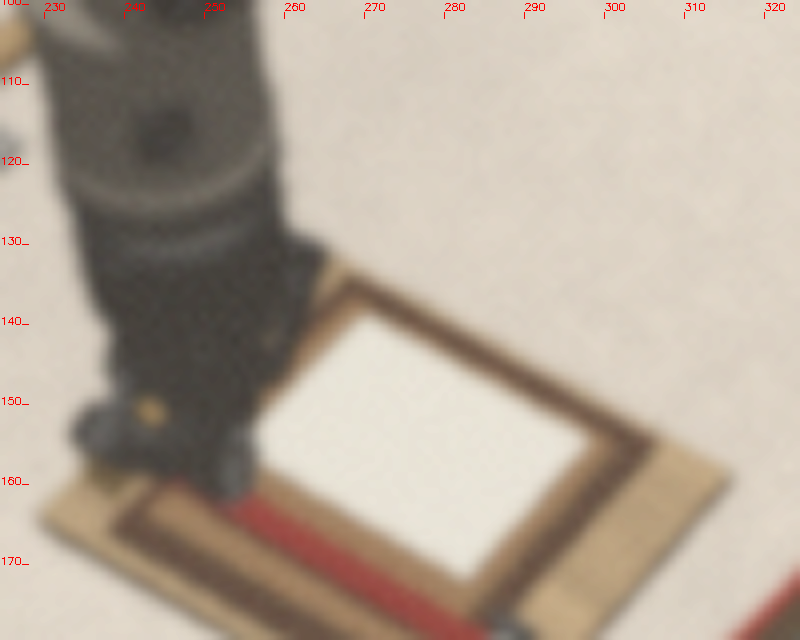

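>>> step_arm --xyz '[[0,0.006,0],[0,0.012,0],[0,0.016,0],[0,0.02,0],[0,0.022,0],[0,0.022,0]]' --rotation '[[0,0,0],[0,0,0],[0,0,0],[0,0,0],[0,0,0],[0,0,0]]'

```text
clock: 6.58
tcp_pos: [0.5904, -0.2388, 0.2043]
orientation: [-1.571, -0.071, 0.073]
contact_force: [-4.5, 0.5, 12.2]
grip_width: 0.0001
```

```bash
python3 - <<'E'
from bench import r
from h import *
o=r.get_obs();stat(o)
E
```

```text
t 6.58 tcp [ 0.5904 -0.2388  0.2043] jaw deg 5.26 ydir [-9.0e-04 -1.3e-03 -1.0e+00] F [-4.52  0.51 12.17] w 0.0001 q [ 0.54  0.68 -0.35  1.77  0.32  0.75  0.12]
```

>>> step_arm --xyz '[[0,-0.02,0],[0,-0.08,0],[0,-0.18,0],[0,-0.3,0],[0,-0.42,0],[0,-0.53,0],[0,-0.61,0],[0,-0.65,0],[0,-0.65,0]]' --rotation '[[0,0,0],[0,0,0],[0,0,0],[0,0,0],[0,0,0],[0,0,0],[0,0,0],[0,0,0],[0,0,0]]'

```text
clock: 7.7
tcp_pos: [0.5907, -0.2385, 0.4002]
orientation: [-1.571, -0.072, 0.072]
contact_force: [-0.8, 0.2, -0.3]
grip_width: 0.0002
```

```bash
python3 - <<'E'
from bench import r
from h import *
o=r.get_obs();stat(o)
f=r.grab_frame("wrist");cv2.imwrite("pics/w4.png",f["pixels"][:,:,::-1])
np.savez("w4.npz",**f); np.savez("o4.npz",**o)
goal(o,[.566,.2215,.42],10.8)
E
```

```text
t 7.7 tcp [ 0.5907 -0.2385  0.4002] jaw deg 5.26 ydir [ 6.0e-04 -1.8e-03 -1.0e+00] F [-0.85  0.22 -0.31] w 0.0002 q [ 0.59  0.45 -0.42  1.63  0.2   1.1   0.21]
shift [ 0.0586 -0.0688  1.5342] rot [ 0.0012 -0.0616  0.0002] | len mm 461.1 deg 5.5
```

View pics/w4.png

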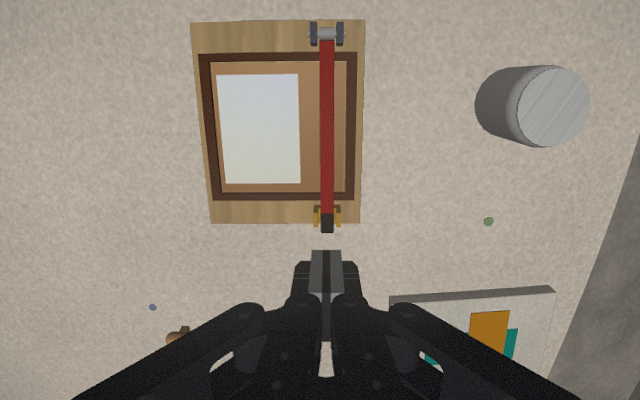

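```bash
python3 - <<'E'
from h import *
f=dict(np.load("w4.npz"));o=dict(np.load("o4.npz"))
g=cv2.cvtColor(f["pixels"],cv2.COLOR_RGB2GRAY)
hsv=cv2.cvtColor(f["pixels"],cv2.COLOR_RGB2HSV)
print(hsv[130,250],hsv[130,312])
m=np.zeros_like(g);m[60:200,205:310]=((hsv[60:200,205:310,1]<60)&(g[60:200,205:310]>140))*255
m=cv2.morphologyEx(m,cv2.MORPH_OPEN,np.ones((5,5)))
c=max(cv2.findContours(m,0,cv2.CHAIN_APPROX_NONE)[0],key=cv2.contourArea)
P=px2w(f,c.reshape(-1,2),.020,o)[:,:2]
print(cv2.minAreaRect((P*1000).astype(np.float32)))
E
```

```text
[ 40   8 200] [ 16 113 151]
((520.98095703125, -207.70150756835938), (80.7419204711914, 110.35857391357422), 5.311499118804932)
```

>>> step_arm --xyz '[[0,-0.01,0.06],[0.01,-0.02,0.15],[0.01,-0.03,0.26],[0.02,-0.03,0.37],[0.02,-0.03,0.48],[0.03,-0.03,0.59],[0.03,-0.04,0.69],[0.03,-0.04,0.75],[0.03,-0.04,0.77],[0.03,-0.04,0.77]]' --rotation '[[0,0,0],[0,0,0],[0,-0.01,0],[0,-0.01,0],[0,-0.02,0],[0,-0.02,0],[0,-0.03,0],[0,-0.03,0],[0,-0.03,0],[0,-0.03,0]]' --grip 0

```text
clock: 9.0
tcp_pos: [0.5782, -0.0081, 0.4106]
orientation: [-1.57, -0.107, 0.11]
contact_force: [0.8, -0.1, -0.1]
grip_width: 0.0853
```

```bash
python3 - <<'E'
from bench import r
from h import *
o=r.get_obs();stat(o)
goal(o,[.566,.2215,.42],10.8)
goal(o,[.566,.1415,.42],10.8)
E
```

```text
t 9.0 tcp [ 0.5782 -0.0081  0.4106] jaw deg 7.93 ydir [-0.0015 -0.0017 -1.    ] F [ 0.75 -0.13 -0.07] w 0.0853 q [ 0.31  0.36 -0.51  1.76  0.2   1.08 -0.13]
shift [ 0.0652 -0.0324  0.7634] rot [ 0.0009 -0.0319 -0.0011] | len mm 230.1 deg 2.9
shift [ 0.0284 -0.032   0.4993] rot [ 0.0009 -0.0319 -0.0011] | len mm 150.3 deg 2.9
```

>>> step_arm --xyz '[[0,0,0.05],[0.01,-0.01,0.13],[0.01,-0.02,0.22],[0.02,-0.03,0.31],[0.03,-0.03,0.38],[0.03,-0.03,0.43],[0.03,-0.03,0.44],[0.03,-0.03,0.44]]' --rotation '[[0,0,0],[0,-0.01,0],[0,-0.01,0],[0,-0.02,0],[0,-0.02,0],[0,-0.03,0],[0,-0.03,0],[0,-0.03,0]]'

```text
clock: 10.0
tcp_pos: [0.5689, 0.1236, 0.4194]
orientation: [-1.568, -0.144, 0.147]
contact_force: [0.2, -0.6, 0.2]
grip_width: 0.0856
```

```bash
python3 - <<'E'
from bench import r
from h import *
o=r.get_obs();stat(o)
f=r.grab_frame("wrist");cv2.imwrite("pics/w5.png",f["pixels"][:,:,::-1])
np.savez("w5.npz",**f); np.savez("o5.npz",**o)
crop(f,230,60,430,260,3,"w5c.png")
E
```

```text
t 10.0 tcp [0.5689 0.1236 0.4194] jaw deg 10.61 ydir [-0.0016 -0.0022 -1.    ] F [ 0.22 -0.57  0.21] w 0.0856 q [ 0.13  0.37 -0.57  1.74  0.22  1.1  -0.33]
```

View pics/w5.png

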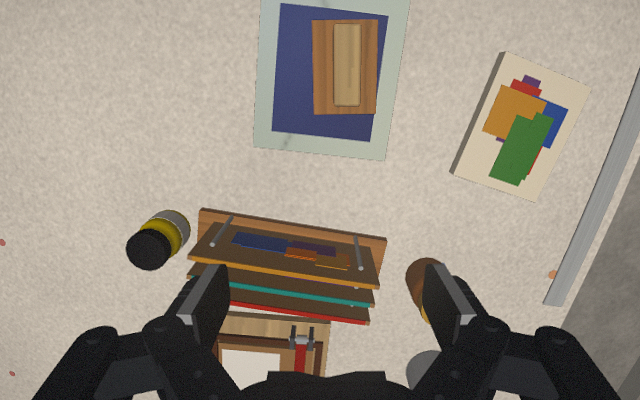

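```bash
python3 - <<'E'
from h import *
f=dict(np.load("w5.npz"));o=dict(np.load("o5.npz"))
crop(f,295,0,395,130,4.5,"w5d.png")
E
```

```text
(no output)
```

View pics/w5d.png

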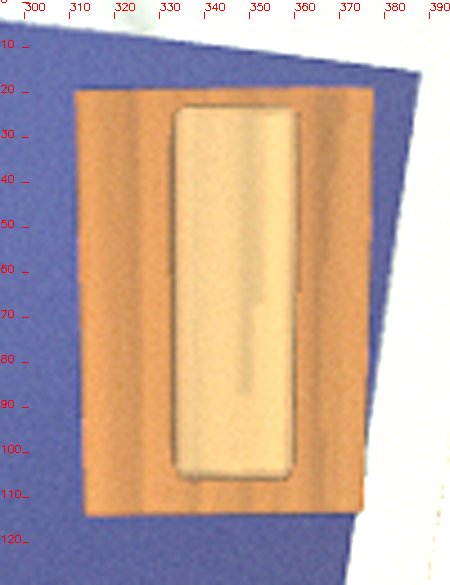

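```bash
python3 - <<'E'
from h import *
f=dict(np.load("w5.npz"));o=dict(np.load("o5.npz"))
def rep(n,L,z):
    L=np.array(L,float)/4.5+[294.5,-.5]
    P=px2w(f,L,z,o)[:,:2]; a=(P[0]+P[1]-P[2]-P[3])/2; b=(P[1]+P[2]-P[0]-P[3])/2
    print(n,P.mean(0).round(4),"len",np.linalg.norm(a).round(4),np.linalg.norm(b).round(4),"yaw",np.degrees(np.arctan2(-a[0],a[1])).round(2),np.degrees(np.arctan2(b[1],b[0])).round(2))
rep("handle",[(175,106),(299,106),(294,479),(173,477)],.073)
rep("block",[(75,90),(374,87),(362,512),(86,516)],.029)
E
```

```text
handle [0.5688 0.2231] len 0.0686 0.0237 yaw 10.98 10.37
block [0.5689 0.2231] len 0.0897 0.0634 yaw 11.36 11.49
```

```bash
python3 - <<'E'
from bench import r
from h import *
o=r.get_obs()
goal(o,[.568,.2228,.30],11.1)
goal(o,[.568,.2228,.208],11.1)
E
```

```text
shift [0.0582 0.397  0.328 ] rot [ 0.0012 -0.006  -0.0013] | len mm 155.5 deg 0.6
shift [0.0588 0.7036 0.3286] rot [ 0.0012 -0.006  -0.0013] | len mm 233.6 deg 0.6
```

>>> step_arm --xyz '[[0.01,0,0.06],[0.03,0.02,0.15],[0.045,0.06,0.24],[0.058,0.12,0.31],[0.058,0.2,0.327],[0.058,0.28,0.328],[0.058,0.35,0.328],[0.058,0.39,0.328],[0.058,0.4,0.328],[0.058,0.4,0.328]]' --rotation '[[0,0,0],[0,0,0],[0,-0.006,0],[0,-0.006,0],[0,-0.006,0],[0,-0.006,0],[0.001,-0.006,-0.001],[0.001,-0.006,-0.001],[0.001,-0.006,-0.001],[0.001,-0.006,-0.001]]'

```text
clock: 11.3
tcp_pos: [0.5682, 0.2231, 0.2996]
orientation: [-1.565, -0.152, 0.152]
contact_force: [-0.7, 0.5, 0.6]
grip_width: 0.085
```

```bash
python3 - <<'E'
from bench import r
from h import *
o=r.get_obs();stat(o)
goal(o,[.568,.2228,.208],11.1)
f=r.grab_frame("wrist");cv2.imwrite("pics/w6.png",f["pixels"][:,:,::-1])
E
```

```text
t 11.3 tcp [0.5682 0.2231 0.2996] jaw deg 11.1 ydir [ 3.e-04 -0.e+00 -1.e+00] F [-0.71  0.55  0.59] w 0.085 q [-0.07  0.55 -0.54  1.78  0.35  0.91 -0.57]
shift [-0.0008  0.3054 -0.0008] rot [0.     0.     0.0002] | len mm 91.6 deg 0.0
```

View pics/w6.png

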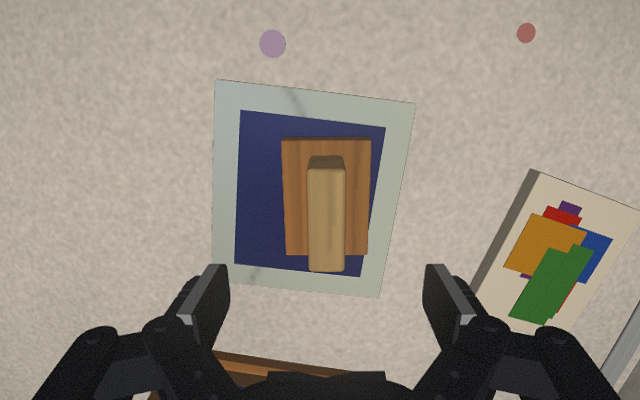

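>>> step_arm --xyz '[[0,0.03,0],[0,0.08,0],[0,0.14,0],[0,0.2,0],[0,0.25,0],[0,0.29,0],[0,0.305,0],[0,0.305,0],[0,0.305,0]]' --rotation '[[0,0,0],[0,0,0],[0,0,0],[0,0,0],[0,0,0],[0,0,0],[0,0,0],[0,0,0],[0,0,0]]'

```text
clock: 12.48
tcp_pos: [0.5686, 0.2232, 0.209]
orientation: [-1.565, -0.153, 0.151]
contact_force: [-0.2, -0.3, -0.2]
grip_width: 0.0856
```

```bash
python3 - <<'E'
from bench import r
from h import *
o=r.get_obs();stat(o)
f=r.grab_frame("wrist");cv2.imwrite("pics/w7.png",f["pixels"][:,:,::-1])
E
```

```text
t 12.47 tcp [0.5686 0.2232 0.209 ] jaw deg 11.1 ydir [ 1.8e-03  5.0e-04 -1.0e+00] F [-0.21 -0.29 -0.15] w 0.0856 q [-0.12  0.66 -0.49  1.83  0.43  0.76 -0.64]
```

View pics/w7.png

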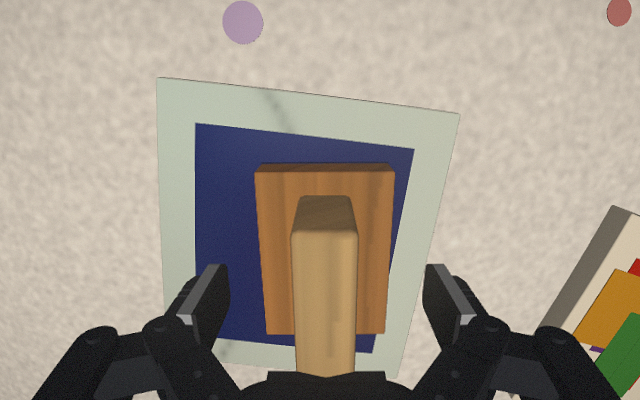

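Handle sits centred between the pads (columns 292–357 vs. pads 228–425). Grip.

>>> step_arm --xyz '[[0,0,0],[0,0,0],[0,0,0],[0,0,0],[0,0,0],[0,0,0],[0,0,0],[0,0,0]]' --rotation '[[0,0,0],[0,0,0],[0,0,0],[0,0,0],[0,0,0],[0,0,0],[0,0,0],[0,0,0]]' --grip 1 --force 60

```text
clock: 13.52
tcp_pos: [0.5687, 0.2233, 0.2092]
orientation: [-1.565, -0.154, 0.15]
contact_force: [0.3, 0.0, 2.5]
grip_width: 0.0232
```

```bash
python3 - <<'E'
from bench import r
from h import *
o=r.get_obs();stat(o)
E
```

```text
t 13.53 tcp [0.5687 0.2233 0.2092] jaw deg 11.1 ydir [ 2.2e-03  7.0e-04 -1.0e+00] F [0.33 0.03 2.49] w 0.0232 q [-0.12  0.66 -0.49  1.83  0.43  0.76 -0.64]
```

>>> step_arm --xyz '[[0,-0.02,0],[0,-0.06,0],[0,-0.12,0],[0,-0.2,0],[0,-0.3,0],[0,-0.4,0],[0,-0.5,0],[0,-0.6,0],[0,-0.68,0],[0,-0.73,0],[0,-0.75,0],[0,-0.75,0]]' --rotation '[[0,0,0],[0,0,0],[0,0,0],[0,0,0],[0,0,0],[0,0,0],[0,0,0],[0,0,0],[0,0,0],[0,0,0],[0,0,0],[0,0,0]]'

```text
clock: 15.02
tcp_pos: [0.5681, 0.223, 0.4341]
orientation: [-1.565, -0.154, 0.15]
contact_force: [0.0, -0.4, -3.4]
grip_width: 0.0229
```

```bash
python3 - <<'E'
from bench import r
from h import *
o=r.get_obs();stat(o)
f=r.grab_frame("wrist");cv2.imwrite("pics/w8.png",f["pixels"][:,:,::-1])
goal(o,[.545,0,.435],8.2)
goal(o,[.5203,-.2077,.435],5.3)
E
```

```text
t 15.03 tcp [0.5681 0.223  0.4341] jaw deg 11.09 ydir [ 2.e-03  4.e-04 -1.e+00] F [ 0.   -0.42 -3.41] w 0.0229 q [-0.03  0.41 -0.6   1.65  0.25  1.16 -0.49]
shift [-0.2184 -0.0036 -0.7148] rot [-0.0001  0.0322  0.0013] | len mm 224.2 deg 2.9
shift [-0.4325 -0.0041 -1.3783] rot [-0.0001  0.0644  0.0013] | len mm 433.4 deg 5.8
```

View pics/w8.png

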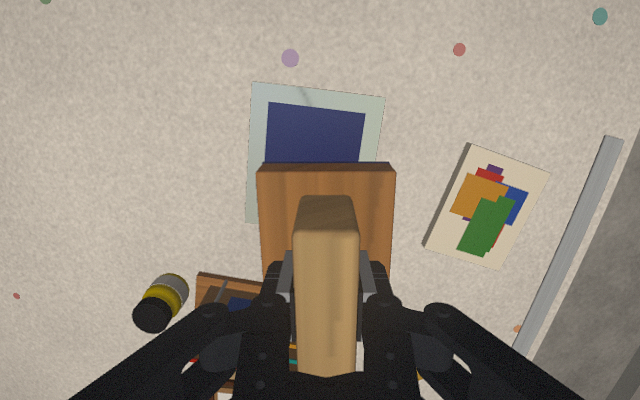

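>>> step_arm --xyz '[[-0.01,0,-0.04],[-0.03,0,-0.11],[-0.06,0,-0.2],[-0.09,0,-0.3],[-0.12,0,-0.4],[-0.15,0,-0.5],[-0.18,0,-0.59],[-0.2,0,-0.66],[-0.215,0,-0.7],[-0.22,0,-0.715],[-0.22,0,-0.715]]' --rotation '[[0,0,0],[0,0.005,0],[0,0.01,0],[0,0.015,0],[0,0.02,0],[0,0.025,0],[0,0.03,0],[0,0.032,0],[0,0.032,0],[0,0.032,0],[0,0.032,0.001]]'

```text
clock: 16.45
tcp_pos: [0.5444, -0.0001, 0.4334]
orientation: [-1.568, -0.112, 0.113]
contact_force: [-1.0, -0.2, -1.5]
grip_width: 0.0236
```

```bash
python3 - <<'E'
from bench import r
from h import *
o=r.get_obs();stat(o)
goal(o,[.5203,-.2077,.435],5.3)
E
```

```text
t 16.45 tcp [ 5.444e-01 -1.000e-04  4.334e-01] jaw deg 8.22 ydir [-5.e-04  1.e-04 -1.e+00] F [-1.03 -0.18 -1.47] w 0.0236 q [ 0.33  0.28 -0.53  1.81  0.16  1.1  -0.12]
shift [-0.1784 -0.0053 -0.6734] rot [-0.0001  0.0324 -0.0003] | len mm 209.0 deg 2.9
```

>>> step_arm --xyz '[[-0.01,0,-0.04],[-0.03,0,-0.11],[-0.05,0,-0.2],[-0.08,0,-0.3],[-0.1,0,-0.4],[-0.13,0,-0.5],[-0.15,0,-0.58],[-0.17,0,-0.64],[-0.178,0,-0.67],[-0.178,0,-0.673],[-0.178,0,-0.673]]' --rotation '[[0,0,0],[0,0.005,0],[0,0.01,0],[0,0.015,0],[0,0.02,0],[0,0.025,0],[0,0.03,0],[0,0.032,0],[0,0.032,0],[0,0.032,0],[0,0.032,0]]'

```text
clock: 17.82
tcp_pos: [0.5207, -0.2066, 0.4334]
orientation: [-1.569, -0.074, 0.075]
contact_force: [-1.6, -0.6, -2.5]
grip_width: 0.0232
```

```bash
python3 - <<'E'
from bench import r
from h import *
o=r.get_obs();stat(o)
f=r.grab_frame("wrist");cv2.imwrite("pics/w9.png",f["pixels"][:,:,::-1])
np.savez("w9.npz",**f);np.savez("o9.npz",**o)
crop(f,240,150,410,290,4.5,"w9c.png")
goal(o,[.5203,-.2077,.30],5.3)
goal(o,[.5203,-.2077,.2312],5.3)
E
```

```text
t 17.82 tcp [ 0.5207 -0.2066  0.4334] jaw deg 5.43 ydir [-3.e-04  7.e-04 -1.e+00] F [-1.62 -0.57 -2.46] w 0.0232 q [ 0.61  0.29 -0.42  1.78  0.13  1.1   0.24]
shift [-0.0015  0.4448 -0.0039] rot [-0.0004  0.0014 -0.0002] | len mm 133.5 deg 0.1
shift [-0.0014  0.6742 -0.0041] rot [-0.0004  0.0014 -0.0002] | len mm 202.3 deg 0.1
```

View pics/w9.png

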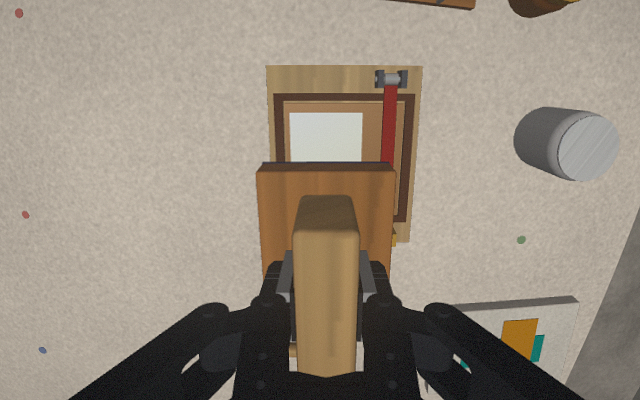

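View pics/w9c.png

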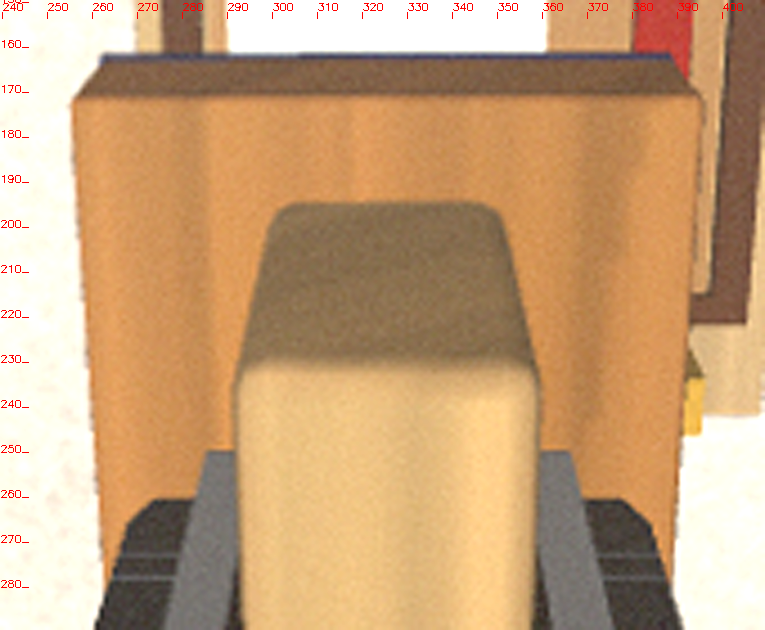

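```bash
python3 - <<'E'
from h import *
from scipy.optimize import least_squares
f=dict(np.load("w9.npz"));o=dict(np.load("o9.npz"))
uv=np.array([(74,100),(698,97),(101,54),(671,54),(238,368),(540,368),(272,203),(502,203)],float)/4.5+[239.5,149.5]
# block coords: x,y(long),z up
B=np.array([(-32,45,21),(32,45,21),(-32,45,0),(32,45,0),(-12,35,65),(12,35,65),(-12,35,21),(12,35,21)])/1000.
M=np.array(f["mount"])
A=down(0).T # world->tool
def pts(p,B=B):
    # block frame to tool: nominal axes x->x, ylong->tool z, z->-tool y
    Q=R.from_euler("xyz",p[3:]).apply(B)
    return Q@A.T+np.array([p[0],p[1],p[2]])
def proj(p):
    c=(pts(p)-M[:3,3])@M[:3,:3]
    return cv2.projectPoints(c,np.zeros(3),np.zeros(3),K(f),f["dist_coeffs"])[0][:,0]
w=np.array([1,1,1,1,.4,.4,.5,.5])[:,None]
s=least_squares(lambda p:np.r_[((proj(p)-uv)*w).ravel(),(p[1]-.2012)*1000/1.5,np.degrees(p[4])],[0,.2012,0,0,0,0])
p=s.x;print("face in tool mm",(p[:3]*1000).round(1),"rx,ry,yaw deg",np.degrees(p[3:]).round(2));print((proj(p)-uv).round(1).tolist())
E
```

```text
face in tool mm [  0.4 202.4  -0.7] rx,ry,yaw deg [-0.07  0.17  0.14]
[[-1.1, 0.1], [1.2, 0.4], [0.8, 0.5], [-0.9, 0.1], [-2.0, 0.2], [1.5, -0.1], [-0.5, -1.9], [0.4, -2.0]]
```

>>> step_arm --xyz '[[0,0.03,0],[0,0.08,0],[0,0.15,0],[0,0.23,-0.001],[0,0.31,-0.001],[-0.001,0.38,-0.001],[-0.002,0.44,-0.002],[-0.002,0.49,-0.002],[-0.002,0.52,-0.002],[-0.002,0.53,-0.002],[-0.002,0.53,-0.002]]' --rotation '[[0,0,0],[0,0,0],[0,0,0],[0,0,0],[0,0,0],[0,0,0],[0,0.001,0],[0,0.001,0],[0,0.001,0],[0,0.001,0],[0,0.001,0]]'

```text
clock: 19.25
tcp_pos: [0.5203, -0.207, 0.2747]
orientation: [-1.569, -0.073, 0.073]
contact_force: [-0.8, -1.1, -3.3]
grip_width: 0.0232
```

```bash
python3 - <<'E'
from bench import r
from h import *
o=r.get_obs();stat(o)
goal(o,[.520,-.2072,.2315],5.3)
f=r.grab_frame("wrist");cv2.imwrite("pics/w10.png",f["pixels"][:,:,::-1])
np.savez("w10.npz",**f);np.savez("o10.npz",**o)
f=r.grab_frame("scene");crop(f,225,90,325,190,6,"s10.png")
E
```

```text
t 19.25 tcp [ 0.5203 -0.207   0.2747] jaw deg 5.35 ydir [ 2.e-04  4.e-04 -1.e+00] F [-0.82 -1.12 -3.3 ] w 0.0232 q [ 0.56  0.48 -0.38  1.92  0.24  0.78  0.15]
shift [-0.001   0.144  -0.0005] rot [-0.0003  0.0006  0.0001] | len mm 43.2 deg 0.1
```

View pics/w10.png

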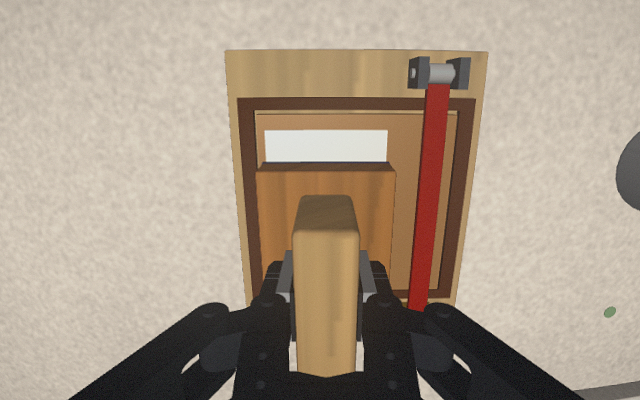

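View pics/s10.png

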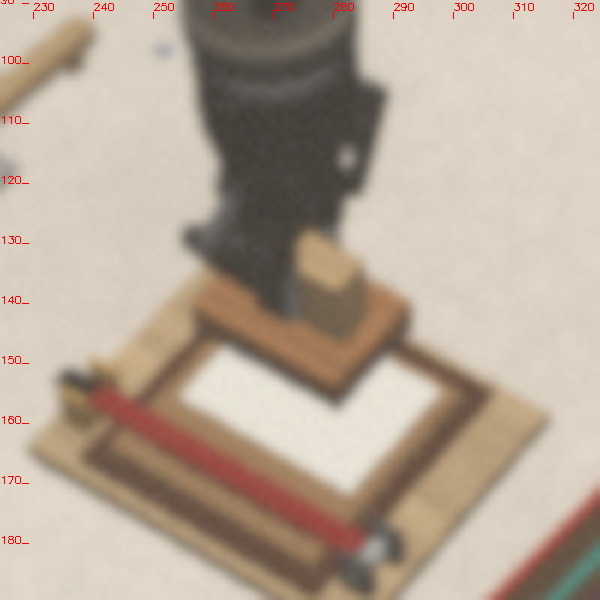

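```bash
python3 - <<'E'
from h import *
f=dict(np.load("w10.npz"));o=dict(np.load("o10.npz"))
P=px2w(f,[(265,129.7),(386.5,129.7)],.020,o);d=P[1]-P[0]
t=np.arctan2(d[1],d[0]);m=P.mean(0)-.055*np.array([-np.sin(t),np.cos(t),0]);print(np.linalg.norm(d),np.degrees(t),m)
E
```

```text
0.07894284648690085 5.375655080613559 [ 0.52093862 -0.20770192  0.02      ]
```

>>> step_arm --xyz '[[-0.001,0.02,0],[-0.001,0.04,0],[-0.001,0.06,0],[-0.001,0.08,0],[-0.001,0.09,0],[-0.001,0.1,0],[-0.001,0.11,0],[-0.001,0.11,0]]' --rotation '[[0,0,0],[0,0,0],[0,0,0],[0,0,0],[0,0,0],[0,0,0],[0,0,0],[0,0,0]]'

```text
clock: 20.35
tcp_pos: [0.52, -0.2071, 0.2419]
orientation: [-1.569, -0.074, 0.073]
contact_force: [-0.1, -0.4, -2.1]
grip_width: 0.0234
```

```bash
python3 - <<'E'
from bench import r
from h import *
o=r.get_obs();stat(o)
goal(o,[.520,-.2072,.2315],5.3)
f=r.grab_frame("wrist");cv2.imwrite("pics/w11.png",f["pixels"][:,:,::-1])
np.savez("w11.npz",**f);np.savez("o11.npz",**o)
crop(f,240,130,410,200,4.5,"w11c.png")
E
```

```text
t 20.35 tcp [ 0.52   -0.2071  0.2419] jaw deg 5.35 ydir [ 5.e-04  3.e-04 -1.e+00] F [-0.07 -0.4  -2.06] w 0.0234 q [ 0.55  0.52 -0.36  1.94  0.27  0.72  0.12]
shift [-0.0002  0.0346 -0.0004] rot [-0.0002  0.0005  0.0003] | len mm 10.4 deg 0.1
```

View pics/w11c.png

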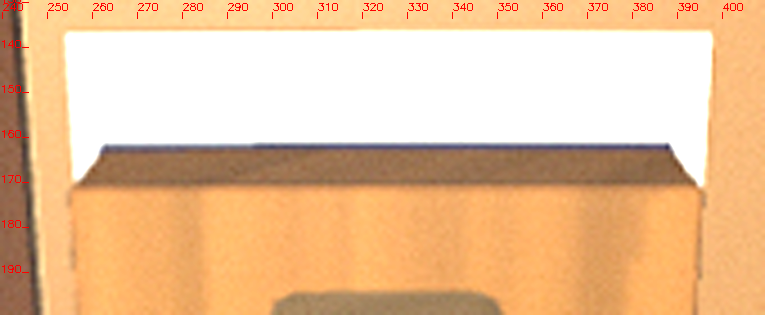

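>>> step_arm --xyz '[[0,0.008,0],[0.001,0.016,0],[0.001,0.024,0],[0.001,0.03,0],[0.001,0.033,0],[0.001,0.033,0],[0.001,0.033,0],[0.001,0.033,0],[0.001,0.033,0],[0.001,0.033,0]]' --rotation '[[0,0,0],[0,0,0],[0,0,0],[0,0,0],[0,0,0],[0,0,0],[0,0,0],[0,0,0],[0,0,0],[0,0,0]]'

```text
clock: 21.65
tcp_pos: [0.5204, -0.2071, 0.2322]
orientation: [-1.569, -0.074, 0.073]
contact_force: [-0.2, -0.6, -2.8]
grip_width: 0.0233
```

```bash
python3 - <<'E'
from bench import r
from h import *
o=r.get_obs();stat(o);print(np.abs(o["qvel"]).max())
f=r.grab_frame("wrist");cv2.imwrite("pics/w12.png",f["pixels"][:,:,::-1])
np.savez("w12.npz",**f);np.savez("o12.npz",**o)
crop(f,230,100,420,230,4,"w12c.png")
f=r.grab_frame("scene");crop(f,225,100,325,190,6,"s12.png")
f=r.grab_frame("top");cv2.imwrite("pics/t12.png",f["pixels"][:,:,::-1])
E
```

```text
t 21.65 tcp [ 0.5204 -0.2071  0.2322] jaw deg 5.35 ydir [ 8.e-04  2.e-04 -1.e+00] F [-0.23 -0.65 -2.84] w 0.0233 q [ 0.54  0.54 -0.35  1.95  0.28  0.7   0.12]
0.0017143126754247725
```

View pics/w12c.png

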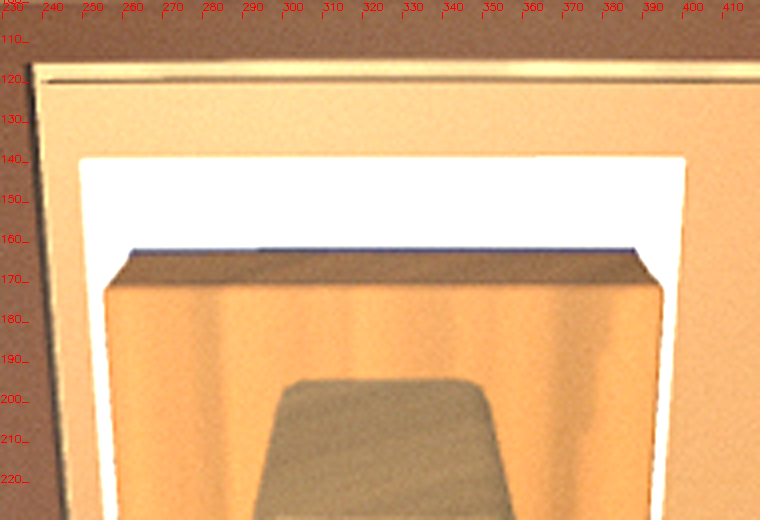

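View pics/s12.png

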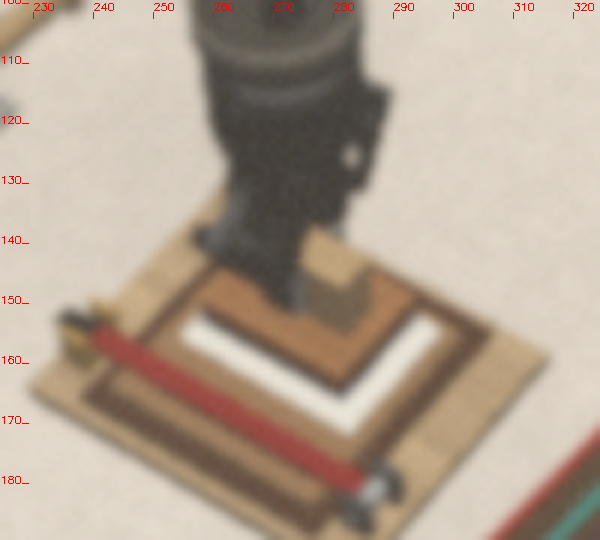

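View pics/t12.png

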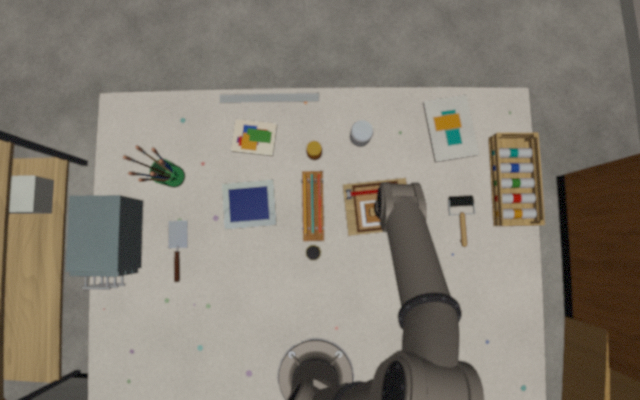

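```bash
python3 - <<'E'
from bench import r
from h import *
f=dict(np.load("w12.npz"));o=dict(np.load("o12.npz"))
y=np.array([-np.sin(np.radians(5.35)),np.cos(np.radians(5.35))])
e=lambda v,z:px2w(f,[(325.5,v)],z,o)[0,:2]@y
a=e(229.5-90.7-0+0*1,.02) if 0 else e(100+157/4-.5,.02); b=e(100+249/4-.5,.0304)
print("rect edge - block edge mm (want 10):",(a-b)*1000)
r.hand_in();stat(r.get_obs())
E
```

```text
rect edge - block edge mm (want 10): 10.146515746142642
the job is handed in; nothing more can be done
the job is handed in; nothing more can be done
```

The job is handed in: the clamp bar is closed and the printing block is held about 1 cm above the panel, still in the gripper. It took about 22 s of the 69 s.

- **Clamp bar:** I pushed the open red bar down with the shut fingertips. The tip stopped at the closed-bar height and the force rose to about 12 N, so it was resting in its catch. The later pictures show it still closed.
- **Carry:** I gripped the handle at 60 N and lifted the block off the slab. I carried it over the rack with its underside about 0.23 m above the table; the rack is 99 mm tall.
- **Final hold, centring:** The block is centred over the white rectangle to within 1 mm across. Along the long side its margin is 10.1 mm, against 10 mm wanted, and the long sides line up to about 0.1°.
- **Final hold, height and level:** The underside is at about 0.030–0.031 m, so the gap is about 10–11 mm. The tool is vertical to within 0.1°. The block fitted within 0.2° of level in the gripper when I measured it above the jig. Joint speeds were near zero.
- **Contact and surroundings:** The only steady force at the end was about 3 N, in line with the block's weight. In the last overhead picture everything else looks to be where it started.

**Disagreements:** The wrist and top cameras differed by 1–3 mm in x on the positions of the block and the white rectangle. I aimed between the two and checked the final centring directly in the wrist picture. The gap height comes from the arm's own pose and the stated sizes; I did not measure it independently. The state reading I asked for after handing in was refused, so my last checks are from just before.

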